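Pin a wardrobe rail and snap the linchpin's ring shut

ROBOT

A 6-joint arm with a two-finger parallel gripper is mounted at the origin on the work surface. World frame = base frame: x ahead of the robot, y to its left, z up, the work surface at z = 0. Lengths are in m, angles in rad, forces in N, time in s.
With the tool pointing down it reaches from about 0.375 to 0.9 m from the base axis. Payload 3.1 kg.
Tool frame: the origin (TCP) lies at the very end of the fingers, on their centre line; the grasp point (between the pads) lies 19 mm behind it; z points along the fingers, y is the line along which they close (so a half turn about z gives the same grasp; the last joint's range is limited). The gripper opens to 87 mm and grips with 3 to 60 N. Pads are 19 mm wide; open, the fingers measure 117 mm over their backs; the gripper's body (75 mm by 190 mm) begins 51 mm behind the grasp point.
Start: joints at [1.145, 0.527, 1.433, -0, 1.181, -0.178], TCP at [0.153, 0.606, 0.188] pointing down, gripper open.
Joint ranges: [-3.08, 3.08], [-0.75, 2.2], [0.22, 2.44], [-1.43, 4.57], [0, 2.65], [-2.85, 2.85]. Speed limits (rad/s): [2.79, 2.79, 3.14, 3.14, 3.14, 3.14].

INTERFACE

Orientations are given as a unit quaternion [x, y, z, w].
In Python, from rig import status, viewer, robot gives the robot as it stands.
- The arm moves only by the tool arm_command, never from a script. Its arguments are lists of equal length, an entry for each row: "delta_rot": the turn, a rotation vector about the tool's x, y, z in degrees, a list of three; "delta_pos": the shift along the tool's x, y, z in m, a list of three; "gripper": the closure, from -1 (fully open) to 1 (shut). In form: {"delta_rot": [[rx, ry, rz], ...], "delta_pos": [[dx, dy, dz], ...], "gripper": [gripper, ...]}. A call has 1 to 12 rows; each row is the pose to reach, as a shift and turn from the pose commanded when the call began, along the tool's axes at that moment; what a row does not reach only later rows make up. A row lasts 1/12 s, in which the tool goes at most 41.7 mm and 7.16 degrees, less where a joint would pass 70% of its speed; a pose out of reach is approached as far as the arm can. A call with a gripper value outside its range is refused whole. The fingers move at their own pace and stop on an object; "grip_force" is the grip in N (left out, the last holds). Time passes only in rows, so rows that repeat a pose let the fingers close. It gives the time, the measured TCP pose, the force, the opening and the grip force at its end, in the units of the state.
- status.get_obs(): the state, without advancing time (a new reading comes with each control period).
- viewer.camera(name): name is "side" or "top"; returns a dict with "pixels" (400x640x3 uint8, blue, green, red), "fx", "fy", "cx", "cy" (pixels), "pose" (4x4, takes a point from camera to world coordinates). Camera axes: x right, y down, z forward; pixel columns grow to the right and rows downward; lengths in m; the calibration is good to about 2 mm. A picture is of the moment at which its call begins. There is no depth.
- robot.hand_in(): hands the job in; it is judged then, once.
The state is a dict: "time": time; "q": joint angles; "joint_velocities": joint speeds; "joint_torque": joint torques, N m; "position": TCP position; "tool_rot": TCP orientation; "ft_force": force on the tool from outside, world axes, zero at the start; "moment": the same for the moment, N m; "grip_width": finger opening in m; "grip_force": force on a finger pad.
Only numpy, scipy, OpenCV 4.12 (cv2) and the standard library are available. Lean on these libraries where they do the work, as an engineer would, in place of code of your own. Each camera call takes 0.05 s, during which the arm holds its last target. There are 200 camera calls.

TASK

Lock the wardrobe rail in its bracket: take the linchpin out of the wooden block, feel for the hole near the rail's free end and push the pin down through it, ring still open and pointing out past the rail's end, until the pin's head rests on the rail. Then swing the ring down over the rail's end until it snaps shut below the pin's tip, and let go. Be gentle: never force the pin or bear hard on the rail or bracket, and leave the brush, the dish and the tin where they are.

Things in the scene. Friction and masses are not known exactly. Their poses are not given: they have to be found in the camera images.
- linchpin: Loose steel linchpin, 0.14 kg. Origin: centre of the head's underside; z up its axis. Below: round shank 10 mm thick, 28 long, last 1.5 mm tapered to 8.4. Above: hinge boss 18 x 18 mm, z 0 to 13, then grip tab 18 (x) by 14 (y) mm, z 13 to 41, to be pinched with fingertips over z = 16, clear of ring and spring (at -y). x: where the open ring points; its hinge axis is along y at z = 7 mm.
- ring (a joint): Angle of the linchpin's ring: 0 = open, level, straight out along the pin's x; 1.57 = shut, hanging straight down, its loop under the pin's tip. Over-centre spring: it holds the ring against its stops at 0 and 1.57; to leave 0 takes about 0.17 N m (4 N on the loop), less and less further on; past 0.79 it snaps shut by itself.
- ring_loop (a point): Middle of the ring's far end, on the centreline of its 5 mm round bar, 44 mm from the hinge axis; open, at x 44, y 0, z 7 mm in the linchpin's frame. The ring is 47 mm wide outside, 37 inside, and swings clear round the rail's end when the pin is fully down with its x pointing out along the rail.
- rail_bracket: Fixed white bracket with two posts, holding a level aluminium rail 26 mm wide, 20 high, its top 100 mm above the counter. Origin on the counter below the rail's centreline; x along the rail, out through its free end; y across; z up. Base plate x -160 to -10 mm, 90 wide; nearer post x -52 to -38 mm, 111 high. The free end overhangs.
- hole_outer (a point): Point on the centreline of the rail's top face, 12 mm along x from the bracket's origin. The rail has slipped inwards by an unknown amount and is stiff in its bracket: its upright round through hole (11.5 mm, 20 deep) now lies on the centreline anywhere from 3 to 21 mm short of this point (towards -x), to be felt for. The rail's free end is always 16 mm beyond the hole's centre.
- block: Fixed wooden fittings block, 80 x 80 x 50 mm high, origin at the centre of its underside. In the middle of its top a loose hole, diameter 14 mm, 36 mm deep, where the linchpin stands with its head on the block's top (its origin 50 mm above the counter).
- brush: Bystander: loose wooden clothes brush, 170 x 52 x 38 mm, lying on its black bristles, origin centre of its underside, x along it. Leave alone.
- dish: Bystander: loose white ceramic dish, 100 mm across, 28 mm high, origin centre of its underside. Leave alone.
- tin: Bystander: loose dark metal polish tin, diameter 72 mm, 28 mm high, origin centre of its underside. Leave alone.

How it is judged:
By the outcome, as a careful person would: the job done as asked, in the order asked, and still so for the second after the job is handed in, with the robot touching nothing.
It also fails if it takes over 72 s, if anything falls off the work surface, if the arm or the gripper's body presses on something with over 40 N, if the wrist force passes 120 N, or if a joint passes its speed limit or range.

## Working session

There is one attempt and no reset: what is moved stays moved. The work goes in short steps, Python scripts to look and compute and a tool call to move; the robot and the scene stay as the last step left them, time stands still between calls to the robot, and variables do not carry over. Pictures are saved under pics/ and viewed, at most 10 in all, crops included, and the job is handed in when it is done.

Besides the shell and the picture viewer there is one more tool, called after "Request:" as a command line: name --argument value ..., lists and objects as JSON in quotes. arm_command: Moves the arm, as the interface text tells. Its arguments: {"type":"object","properties":{"delta_rot":{"type":"array","items":{"type":"array","items":{"type":"number"}}},"delta_pos":{"type":"array","items":{"type":"array","items":{"type":"number"}}},"gripper":{"type":"array","items":{"type":"number"}},"grip_force":{"type":"number"}},"required":["delta_rot","delta_pos","gripper"]}

```bash
mkdir -p pics
python3 - <<'E'
from rig import status, viewer
import cv2,numpy as np
o=status.get_obs();print(o)
for n in("top","side"):
    c=viewer.camera(n);cv2.imwrite(f"pics/{n}0.png",c["pixels"]);print(n,c["fx"],c["fy"],c["cx"],c["cy"],np.round(c["pose"],4).tolist())
    np.savez(f"{n}0.npz",**c)
E
```

```text
{'time': 0.0, 'q': array([ 1.14554840e+00,  5.28490696e-01,  1.43389955e+00, -2.19606726e-05,
        1.18136280e+00, -1.78497386e-01]), 'joint_velocities': array([-0.00045796,  0.0001326 , -0.00056345,  0.00127983,  0.00076362,
       -0.00185082]), 'joint_torque': array([ 1.44884612e-03, -4.40042710e+01, -1.76595515e+01,  6.35367818e-02,
        5.80114522e-02, -1.48620379e-04]), 'position': array([0.15230088, 0.60533646, 0.1869575 ]), 'tool_rot': array([ 1.23058298e-01,  9.92398856e-01, -1.03437340e-03, -3.11458253e-04]), 'ft_force': array([-0.42770359, -0.04933231,  0.66208807]), 'moment': array([-0.00611133,  0.04566942, -0.03791739]), 'grip_force': 0.0, 'grip_width': 0.08720293988855816}
top 399.56973049652754 399.56973049652754 313.58961625979066 198.2840656426922 [[-0.0079, -0.9962, 0.0865, 0.5706], [-1.0, 0.0083, 0.0043, 0.0106], [-0.005, -0.0865, -0.9962, 0.8643], [0.0, 0.0, 0.0, 1.0]]
side 361.9184266418911 361.9184266418911 320.0291882136305 197.7176790125227 [[0.9997, -0.0227, -0.0082, 0.6159], [-0.0069, -0.5934, 0.8048, -0.5429], [-0.0232, -0.8046, -0.5934, 0.5168], [0.0, 0.0, 0.0, 1.0]]
```

View pics/top0.png

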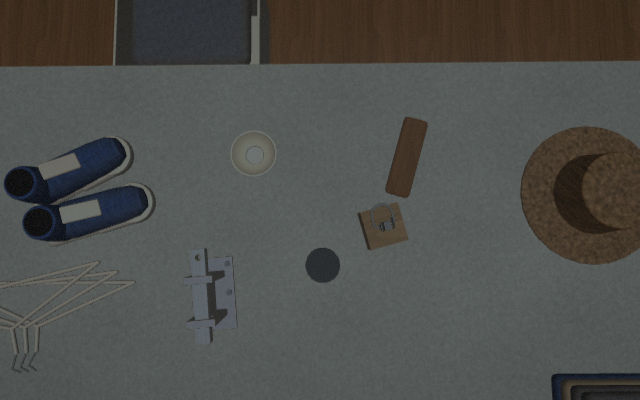

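View pics/side0.png

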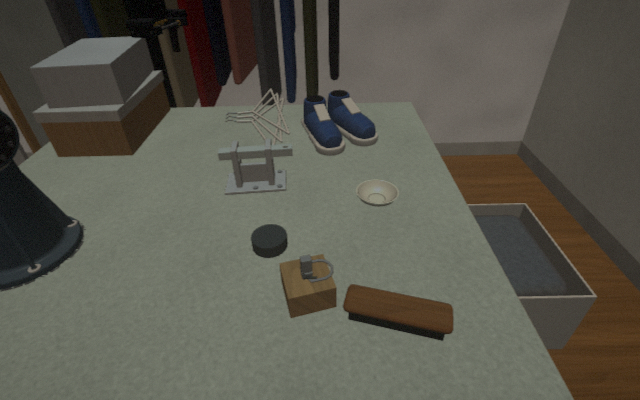

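The bracket is at about (200,295) in the top view, with its free end towards the top of the image and a dark hole near (198,257). The block and pin are at about (383,225), the tin at (322,265), the dish at (254,154) and the brush at (406,157). I'll enlarge the bracket and the block.

Run:
```python
import cv2,numpy as np
t=cv2.imread("pics/top0.png");s=cv2.imread("pics/side0.png")
r=lambda im,x,y,w,h,k:cv2.resize(im[y:y+h,x:x+w],None,fx=k,fy=k,interpolation=cv2.INTER_CUBIC)
a=np.hstack([r(t,165,240,80,60,5),r(t,345,190,80,60,5)])
b=np.hstack([r(s,215,135,80,60,5),r(s,270,250,80,60,5)])
cv2.imwrite("pics/crop0.png",np.clip(np.vstack([a,b])*1.5,0,255).astype(np.uint8))
```

```text
(no output)
```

View pics/crop0.png

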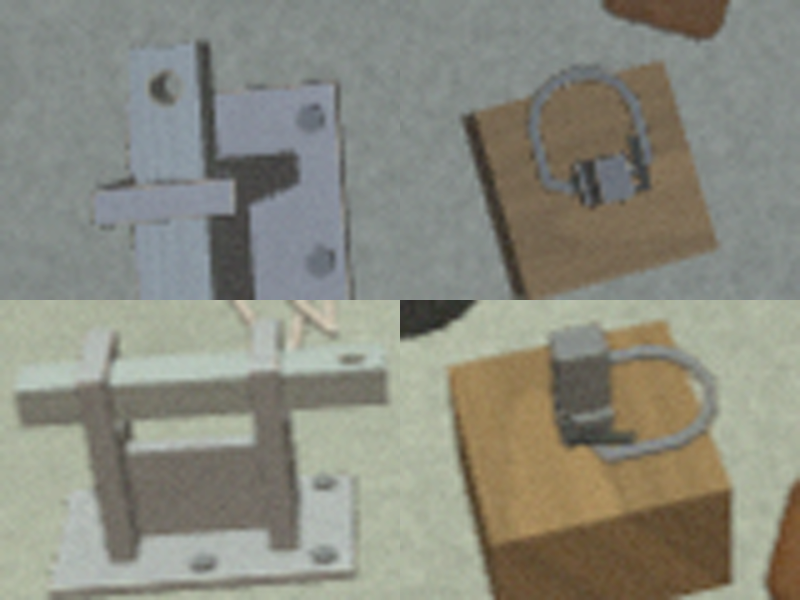

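The hole is visible in both views: top at about (197.6,257), side at about (284,146). The pin's ring points away from the robot, rotated slightly to +y. Next I'll turn these pixels into positions.

```bash
cat > h.py <<'E'
import numpy as np
C={}
def cam(n,f=None):
    return dict(np.load(f or f"{n}0.npz"))
def ray(c,u,v):
    d=np.array([(u-c["cx"])/c["fx"],(v-c["cy"])/c["fy"],1.]);P=c["pose"];return P[:3,3],P[:3,:3]@d
def plane(c,u,v,z):
    o,d=ray(c,u,v);return o+d*(z-o[2])/d[2]
def tri(a,b):
    A=[];y=[]
    (o1,d1),(o2,d2)=a,b
    s=np.linalg.lstsq(np.c_[d1,-d2],o2-o1,rcond=None)[0]
    p,q=o1+s[0]*d1,o2+s[1]*d2;return (p+q)/2,np.linalg.norm(p-q)
def proj(c,p):
    P=c["pose"];x=P[:3,:3].T@(np.array(p)-P[:3,3]);return c["fx"]*x[0]/x[2]+c["cx"],c["fy"]*x[1]/x[2]+c["cy"]
E
python3 - <<'E'
from h import *
np.set_printoptions(precision=4,suppress=True)
t,s=cam("top"),cam("side")
T=lambda x,y,ox,oy:((x+.5)/5-.5+ox,(y+.5)/5-.5+oy)
br=lambda x,y:T(x,y,165,240)
bl=lambda x,y:T(x-400,y,345,190)
sb=lambda x,y:T(x,y-300,215,135)
sl=lambda x,y:T(x-400,y-300,270,250)
h=br(164,87);hs=sb(349,358)
print("hole",plane(t,*h,.1),plane(s,*hs,.1),tri(ray(t,*h),ray(s,*hs)))
for n,p in dict(endL=(131,45),endR=(195,42),midL=(135,178),midR=(203,178)).items(): print(n,plane(t,*br(*p),.1))
for n,p in dict(baseR=(335,84),base2=(350,298)).items(): print(n,plane(t,*br(*p),.008))
print("rail line far end top", plane(t,192,343,.1))
print("side rail endtop near/far",plane(s,*sb(386,373),.1),plane(s,*sb(380,352),.1))
c=[plane(t,*bl(*p),.05) for p in((467,113),(663,62),(718,245),(525,298))]
print("block",c,np.mean(c,0))
sc=[plane(s,*sl(*p),.05) for p in((450,368),(668,322),(731,488),(496,541))]
print("blockside",sc,np.mean(sc,0))
print("tab top",plane(t,*bl(617,178),.091),plane(s,*sl(580,343),.091))
print("loop",plane(t,*bl(583,72),.057),plane(s,*sl(710,405),.057))
print("ring L/R",plane(t,*bl(535,110),.057),plane(t,*bl(641,110),.057))
E
```

```text
hole [0.5269 0.2353 0.1   ] [0.5255 0.2354 0.1   ] (array([0.5262, 0.2352, 0.1001]), np.float64(0.0013975660476966633))
endL [0.5428 0.2482 0.1   ]
endR [0.5438 0.2238 0.1   ]
midL [0.4929 0.2457 0.1   ]
midR [0.4927 0.2199 0.1   ]
baseR [0.5224 0.1896 0.008 ]
base2 [0.4329 0.1823 0.008 ]
rail line far end top [0.3681 0.2426 0.1   ]
side rail endtop near/far [0.5443 0.2196 0.1   ] [0.5402 0.2408 0.1   ]
block [array([ 0.6121, -0.0762,  0.05  ]), array([ 0.6323, -0.1566,  0.05  ]), array([ 0.5578, -0.1769,  0.05  ]), array([ 0.537 , -0.0984,  0.05  ])] [ 0.5848 -0.127   0.05  ]
blockside [array([ 0.5373, -0.1002,  0.05  ]), array([ 0.614 , -0.0801,  0.05  ]), array([ 0.6334, -0.1558,  0.05  ]), array([ 0.5581, -0.175 ,  0.05  ])] [ 0.5857 -0.1278  0.05  ]
tab top [ 0.5844 -0.1293  0.091 ] [ 0.5855 -0.1294  0.091 ]
loop [ 0.628  -0.1227  0.057 ] [ 0.6276 -0.1263  0.057 ]
ring L/R [ 0.6127 -0.103   0.057 ] [ 0.6124 -0.1458  0.057 ]
```

Run:
```python
from h import *
import cv2
np.set_printoptions(precision=4,suppress=True)
t=cam("top");im=t["pixels"].astype(float)
def edge(rows,c0,c1,z,sign,lab):
    g=cv2.GaussianBlur(im,(0,0),.7).mean(2);P=[]
    for r in rows:
        d=sign*np.diff(g[r,c0:c1]);i=int(np.argmax(d))
        if 0<i<len(d)-1:
            a,b,c=d[i-1:i+2];i=i+.5*(a-c)/(a-2*b+c)
        P.append(plane(t,c0+i+.5,r,z)[:2])
    P=np.array(P);k=np.polyfit(P[:,0],P[:,1],1)
    for _ in range(3):
        e=P[:,1]-np.polyval(k,P[:,0]);m=abs(e)<max(.0012,1.5*np.median(abs(e)));k=np.polyfit(P[m,0],P[m,1],1)
    print(lab,np.degrees(np.arctan(k[0])),"y at .526",np.polyval(k,.526),m.sum(),len(m))
R=[*range(252,275),*range(286,318)]
edge(R,186,198,.1,1,"railL");edge(R,198,210,.1,-1,"railR");edge(range(260,326),226,242,.008,-1,"baseR")
# pin: low saturation inside block top
c=im[190:250,345:425].astype(np.uint8);hsv=cv2.cvtColor(c,cv2.COLOR_BGR2HSV)
m=(hsv[...,1]<60)
poly=np.array([(467,113),(663,62),(718,245),(525,298)]);poly=((poly-[400,0])/5).astype(int)
M=np.zeros(m.shape,np.uint8);cv2.fillPoly(M,[poly],1);M=cv2.erode(M,np.ones((3,3)))
for r in range(10,45): print("".join("#" if m[r,x] else "." for x in range(22,56)), hsv[r,34:52,1] if 30<r<42 else "")
```

```text
railL 4.486892260219501 y at .526 0.24921027699857007 47 55
railR 4.776861413749574 y at .526 0.22223475954392974 55 55
baseR 4.64912334435369 y at .526 0.1910246103818347 66 66
################################## 
################################## 
################################## 
##########################.....### 
#######################........### 
######################.........### 
###############..######.........## 
##########.#........####........## 
#########.............###.......## 
########..............####.......# 
#...###................###.......# 
....###.................##.......# 
....###.................###......# 
....##..................###....... 
...###..................###....... 
...###...................###...... 
...###...................###...... 
....##.................#####...... 
....###.................####...... 
....###.................#####..... 
.....##...............#.#####..... 
.....##..........############..... [82 71 76 74 77 39 36 25  4  7 23 35 51 23  9 29 28 71]
.....###.....################..... [70 37 46 27 27  0 20 31 31 31 32 26 25 
[... 241 characters left out ...]
9 16 12 15 28 33 31 31 31 28 41 73 11 20 72 74]
......###################.##...... [15 24 17  5 18 32 20 31 41 28 25 28 29 64 26 21 76 93]
.......#####################...... [20 22  7  8  6  7 17 31 31 28 26 34 19  5  6  5 72 79]
..........###############......... [12 34 14 17 14 14  7 28 28 28 26 25 13 61 76 75 77 82]
..............###########......... [66 76 36 19 16 13 19 29 22 17 20 10 45 81 77 75 79 81]
..............########............ [81 76 55  7 10 43 42 19 40 56 65 77 82 79 76 82 85 76]
.................................. [83 92 75 70 70 73 82 86 74 82 81 79 83 80 84 78 74 81]
.................................. 
.................................. 
..................................
```

```bash
cat >> h.py <<'E'
def goal(p,yx):
    """tool deltas to put TCP at p pointing down with tool x at world yaw yx (deg)"""
    from rig import status
    from scipy.spatial.transform import Rotation as R
    o=status.get_obs();Rt=R.from_quat(o["tool_rot"]);a=np.radians(yx)
    G=R.from_matrix(np.c_[[np.cos(a),np.sin(a),0],[np.sin(a),-np.cos(a),0],[0,0,-1]])
    print("t",round(o["time"],2),"pos",o["position"].round(4),"dpos",Rt.inv().apply(np.array(p)-o["position"]).round(4),"drot",np.degrees((Rt.inv()*G).as_rotvec()).round(2),
      "F",o["ft_force"].round(2),"M",o["moment"].round(3),"grip",round(o["grip_width"],4),round(o["grip_force"],1),"q6",o["q"][5].round(2))
E
python3 -c "
from h import *
goal((.585,-.129,.16),189)"
```

```text
t 0.1 pos [0.1524 0.6054 0.1871] dpos [-0.599  -0.6063  0.028 ] drot [ -0.11  -0.04 -23.14] F [ 0.   -0.79 -0.4 ] M [-0.059  0.079 -0.058] grip 0.0871 0.0 q6 -0.18
```

Request:
arm_command --delta_rot '[[0,0,-23],[0,0,-23],[0,0,-23],[0,0,-23],[0,0,-23],[0,0,-23],[0,0,-23],[0,0,-23],[0,0,-23],[0,0,-23],[0,0,-23],[0,0,-23]]' --delta_pos '[[-0.3,-0.3,0],[-0.3,-0.3,0],[-0.3,-0.3,0],[-0.3,-0.3,0],[-0.3,-0.3,0],[-0.3,-0.3,0],[-0.3,-0.3,0],[-0.3,-0.3,0],[-0.3,-0.3,0],[-0.3,-0.3,0],[-0.3,-0.3,0],[-0.3,-0.3,0]]' --gripper '[-1,-1,-1,-1,-1,-1,-1,-1,-1,-1,-1,-1]'

```text
time: 1.1
position: [0.3719, 0.2397, 0.1879]
tool_rot: [-0.074, 0.997, -0.0, 0.0]
ft_force: [-0.5, 0.6, -0.1]
grip_width: 0.0872
grip_force: 0.0
```

```bash
python3 -c "
from h import *
goal((.585,-.129,.14),189)"
```

```text
t 1.1 pos [0.3719 0.2397 0.1879] dpos [-0.156  -0.3962  0.0481] drot [-0.02  0.01 -0.46] F [-0.47  0.62 -0.12] M [ 0.032  0.017 -0.011] grip 0.0872 0.0 q6 -1.4
```

Request:
arm_command --delta_rot '[[0,0,-0.5],[0,0,-0.5],[0,0,-0.5],[0,0,-0.5],[0,0,-0.5],[0,0,-0.5],[0,0,-0.5],[0,0,-0.5],[0,0,-0.5],[0,0,-0.5],[0,0,-0.5],[0,0,-0.5]]' --delta_pos '[[-0.156,-0.396,0.048],[-0.156,-0.396,0.048],[-0.156,-0.396,0.048],[-0.156,-0.396,0.048],[-0.156,-0.396,0.048],[-0.156,-0.396,0.048],[-0.156,-0.396,0.048],[-0.156,-0.396,0.048],[-0.156,-0.396,0.048],[-0.156,-0.396,0.048],[-0.156,-0.396,0.048],[-0.156,-0.396,0.048]]' --gripper '[-1,-1,-1,-1,-1,-1,-1,-1,-1,-1,-1,-1]'

```text
time: 2.1
position: [0.5873, -0.1268, 0.139]
tool_rot: [-0.081, 0.997, -0.0, 0.0]
ft_force: [-0.3, -0.5, -0.0]
grip_width: 0.0872
grip_force: 0.0
```

Request:
arm_command --delta_rot '[[0,0,0],[0,0,0],[0,0,0]]' --delta_pos '[[0,0,0],[0,0,0],[0,0,0]]' --gripper '[-0.3,-0.3,-0.3]'

```text
time: 2.35
position: [0.5842, -0.1227, 0.14]
tool_rot: [-0.083, 0.997, 0.001, -0.001]
ft_force: [1.0, 0.4, -0.3]
grip_width: 0.0741
grip_force: 0.0
```

```bash
python3 -c "
from h import *
goal((.585,-.129,.068),189)
from rig import viewer
import cv2
c=viewer.camera('side');cv2.imwrite('pics/side1.png',cv2.resize(c['pixels'][180:330,220:420],None,fx=4,fy=4))"
```

```text
t 2.35 pos [ 0.5842 -0.1227  0.14  ] dpos [ 0.0002 -0.0065  0.072 ] drot [ 0.08 -0.08  0.5 ] F [ 1.01  0.41 -0.35] M [ 0.021 -0.01   0.041] grip 0.0741 0.0 q6 -2.13
```

View pics/side1.png

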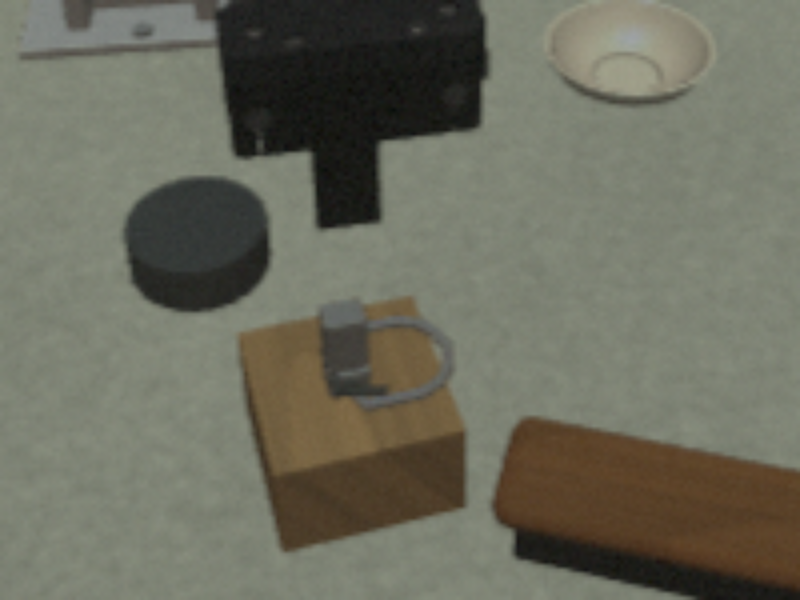

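The finger is centred above the pin's tab (crop (348,225) against the tab at (345,310)). I'll correct y, then go down.

Request:
arm_command --delta_rot '[[0,0,0.5],[0,0,0.5],[0,0,0.5],[0,0,0.5],[0,0,0.5],[0,0,0.5]]' --delta_pos '[[0,-0.0065,0.02],[0,-0.0065,0.035],[0,-0.0065,0.042],[0,-0.0065,0.042],[0,-0.0065,0.042],[0,-0.0065,0.042]]' --gripper '[-0.3,-0.3,-0.3,-0.3,-0.3,-0.3]'

```text
time: 2.9
position: [0.587, -0.1315, 0.0989]
tool_rot: [-0.078, 0.997, -0.0, 0.001]
ft_force: [-0.1, -0.3, -0.2]
grip_width: 0.0566
grip_force: 0.0
```

```bash
python3 -c "
from h import *
goal((.585,-.129,.068),189)"
```

```text
t 2.9 pos [ 0.587  -0.1315  0.0989] dpos [0.0016 0.0028 0.0309] drot [-0.04  0.07 -0.1 ] F [-0.15 -0.35 -0.24] M [0.005 0.02  0.005] grip 0.0566 0.0 q6 -2.13
```

Request:
arm_command --delta_rot '[[0,0,0],[0,0,0],[0,0,0],[0,0,0],[0,0,0],[0,0,0]]' --delta_pos '[[0.001,0.0025,0.01],[0.001,0.0025,0.02],[0.001,0.0025,0.026],[0.001,0.0025,0.03],[0.001,0.0025,0.031],[0.001,0.0025,0.031]]' --gripper '[-0.3,-0.3,-0.3,-0.3,-0.3,-0.3]'

```text
time: 3.4
position: [0.5848, -0.1294, 0.0663]
tool_rot: [-0.077, 0.997, 0.0, -0.001]
ft_force: [0.3, 0.5, -0.8]
grip_width: 0.0565
grip_force: 0.0
```

```bash
python3 -c "
from h import *
goal((.585,-.129,.068),189)"
```

```text
t 3.4 pos [ 0.5848 -0.1294  0.0663] dpos [-0.0003  0.0004 -0.0017] drot [ 0.04 -0.06 -0.15] F [ 0.29  0.51 -0.83] M [ 0.009 -0.019  0.017] grip 0.0565 0.0 q6 -2.13
```

Request:
arm_command --delta_rot '[[0,0,0],[0,0,0],[0,0,0],[0,0,0],[0,0,0],[0,0,0],[0,0,0],[0,0,0],[0,0,0],[0,0,0]]' --delta_pos '[[0,0,-0.002],[0,0,-0.002],[0,0,-0.002],[0,0,-0.002],[0,0,-0.002],[0,0,-0.002],[0,0,-0.002],[0,0,-0.002],[0,0,-0.002],[0,0,-0.002]]' --gripper '[0,0.3,0.5,0.8,1,1,1,1,1,1]' --grip_force 25

```text
time: 4.23
position: [0.5851, -0.1295, 0.069]
tool_rot: [-0.077, 0.997, 0.0, 0.0]
ft_force: [0.1, 0.0, 0.3]
grip_width: 0.0023
grip_force: 0.0
```

```bash
python3 -c "
from h import *
goal((.585,-.129,.115),189)
from rig import viewer
for n in('top','side'):
  np.savez(n+'2.npz',**viewer.camera(n))"
```

```text
t 4.23 pos [ 0.5851 -0.1295  0.069 ] dpos [ 0.      0.0005 -0.046 ] drot [-0.    0.   -0.14] F [0.14 0.03 0.25] M [-0.006  0.    -0.002] grip 0.0023 0.0 q6 -2.13
```

```bash
python3 -c "
import numpy as np,cv2
t=np.load('top2.npz')['pixels'];s=np.load('side2.npz')['pixels']
r=lambda im:cv2.resize(im,None,fx=5,fy=5,interpolation=cv2.INTER_CUBIC)
cv2.imwrite('pics/c2.png',np.clip(1.5*np.hstack([r(t[180:260,345:425]),r(s[225:305,260:340])]),0,255).astype(np.uint8))"
```

```text
(no output)
```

View pics/c2.png

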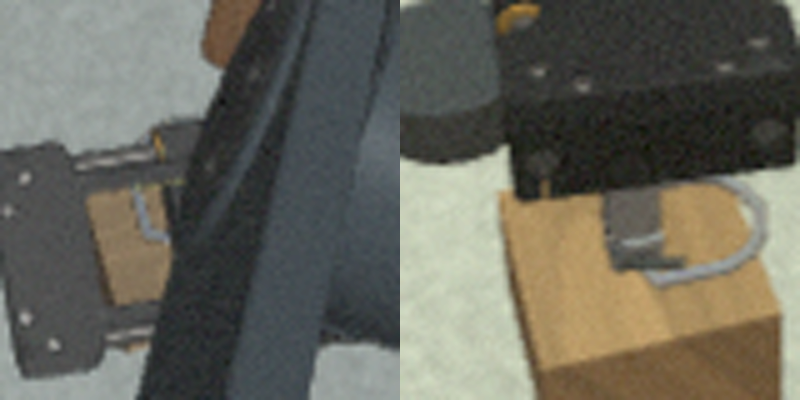

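The gripper reports 2 mm, but the side view still shows the tab uncovered at crop (632,215), so the fingers missed it. I'll project where the fingertips should appear.

```bash
python3 -c "
from h import *
s=cam('side');t=cam('top')
print('side1 -y finger tip expected',proj(s,(.5842,-.1227-.037,.14)),'seen',(220+348/4,180+226/4))
print('now tip',proj(s,(.585,-.130,.069)),'crop',[(a-b)*5 for a,b in zip(proj(s,(.585,-.130,.069)),(260,225))])
for z in(.139,):
  for y in(-.095,.095): print('body edge crop',[(a-b)*5 for a,b in zip(proj(s,(.585,-.13+y,z)),(260,225))])
for z in (.05,.066,.091): print('tab front',z,[(a-b)*5 for a,b in zip(proj(s,(.585,-.136,z)),(260,225))])
"
```

```text
side1 -y finger tip expected (np.float64(302.6291890765419), np.float64(249.73537458096033)) seen (307.0, 236.5)
now tip (np.float64(305.90369764277983), np.float64(267.8765114199633)) crop [np.float64(229.51848821389916), np.float64(214.3825570998166)]
body edge crop [np.float64(208.5326672489728), np.float64(300.79185913587366)]
body edge crop [np.float64(226.90556641383637), np.float64(-127.03036813746749)]
tab front 0.05 [np.float64(231.71183650318198), np.float64(267.0413904968416)]
tab front 0.066 [np.float64(229.4939507335934), np.float64(234.34209894348896)]
tab front 0.091 [np.float64(225.8832300689062), np.float64(181.10761349286065)]
```

Request:
arm_command --delta_rot '[[0,0,0],[0,0,0],[0,0,0],[0,0,0],[0,0,0],[0,0,0],[0,0,0]]' --delta_pos '[[0,0,-0.02],[0,0,-0.04],[0,0,-0.04],[0,0,-0.04],[0,0,-0.04],[0,0,-0.04],[0,0,-0.04]]' --gripper '[1,1,0,0,0,0,0]'

```text
time: 4.92
position: [0.5842, -0.1292, 0.1078]
tool_rot: [-0.077, 0.997, 0.001, -0.001]
ft_force: [1.1, 0.1, -0.4]
grip_width: 0.0262
grip_force: 0.0
```

```bash
python3 -c "
from h import *
goal((.585,-.129,.115),189)
from rig import viewer
import cv2
t=viewer.camera('top');s=viewer.camera('side');np.savez('top3.npz',**t);np.savez('side3.npz',**s)
r=lambda im:cv2.resize(im,None,fx=4,fy=4,interpolation=cv2.INTER_CUBIC)
cv2.imwrite('pics/c3.png',np.clip(2*np.hstack([r(t['pixels'][150:300,320:420]),r(s['pixels'][160:310,260:360])]),0,255).astype(np.uint8))
print(proj(s,(.585,-.129,.109)),proj(s,(.585,-.149,.109)),proj(s,(.585,-.109,.109)))"
```

```text
t 4.92 pos [ 0.5842 -0.1292  0.1078] dpos [-0.0008  0.     -0.0072] drot [ 0.07 -0.11 -0.14] F [ 1.08  0.12 -0.35] M [ 0.021  0.06  -0.014] grip 0.0262 0.0 q6 -2.13
(np.float64(304.75374544519514), np.float64(250.05587639748217)) (np.float64(304.4035090485551), np.float64(259.24326335156564)) (np.float64(305.0849177942773), np.float64(241.3685767658623))
```

View pics/c3.png

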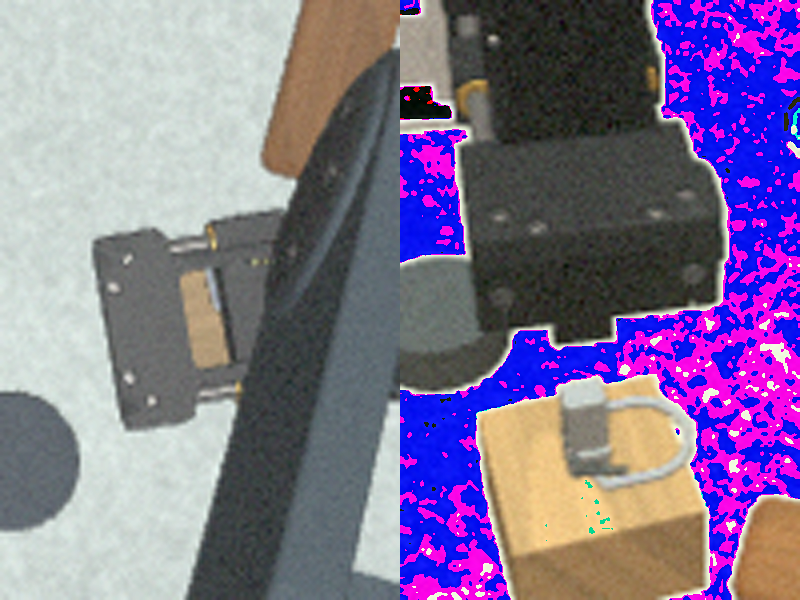

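The gripper looks roughly 25–40 mm away from its reported position, either in z or in y. A light touch on bare counter with the fingers closed will settle which.

Request:
arm_command --delta_rot '[[0,0,0],[0,0,0],[0,0,0],[0,0,0],[0,0,0],[0,0,0],[0,0,0],[0,0,0],[0,0,0],[0,0,0],[0,0,0],[0,0,0]]' --delta_pos '[[0.02,-0.01,-0.01],[0.06,-0.02,-0.01],[0.1,-0.03,-0.01],[0.144,-0.048,-0.01],[0.144,-0.048,0.02],[0.144,-0.048,0.05],[0.144,-0.048,0.065],[0.144,-0.048,0.07],[0.144,-0.048,0.075],[0.144,-0.048,0.08],[0.144,-0.048,0.08],[0.144,-0.048,0.08]]' --gripper '[1,1,1,1,1,1,1,1,1,1,1,1]'

```text
time: 6.02
position: [0.4508, -0.1992, 0.0294]
tool_rot: [-0.078, 0.997, -0.0, 0.0]
ft_force: [-0.2, 0.7, 0.3]
grip_width: 0.0006
grip_force: 0.0
```

Request:
arm_command --delta_rot '[[0,0,0],[0,0,0],[0,0,0],[0,0,0]]' --delta_pos '[[0,0,0.006],[0,0,0.012],[0,0,0.018],[0,0,0.022]]' --gripper '[1,1,1,1]'

```text
time: 6.35
position: [0.45, -0.1989, 0.0063]
tool_rot: [-0.077, 0.997, 0.0, -0.0]
ft_force: [-0.4, -0.1, 0.1]
grip_width: -0.0001
grip_force: 0.0
```

```bash
python3 -c "
from h import *
goal((.45,-.2,.0),189)
from rig import viewer
import cv2
t=viewer.camera('top');s=viewer.camera('side');np.savez('top4.npz',**t);np.savez('side4.npz',**s)
r=lambda im:cv2.resize(im,None,fx=4,fy=4,interpolation=cv2.INTER_CUBIC)
cv2.imwrite('pics/c4.png',np.clip(1.4*np.hstack([r(t['pixels'][200:350,350:450]),r(s['pixels'][180:330,200:300])]),0,255).astype(np.uint8))
print(proj(s,(.45,-.2,.0)))"
```

```text
t 6.35 pos [ 0.45   -0.1989  0.0063] dpos [ 0.0002 -0.0011  0.0063] drot [ 0.02 -0.02 -0.14] F [-0.4  -0.1   0.13] M [0.038 0.032 0.02 ] grip -0.0001 0.0 q6 -2.37
(np.float64(223.20917376197144), np.float64(331.64299947951895))
```

View pics/c4.png

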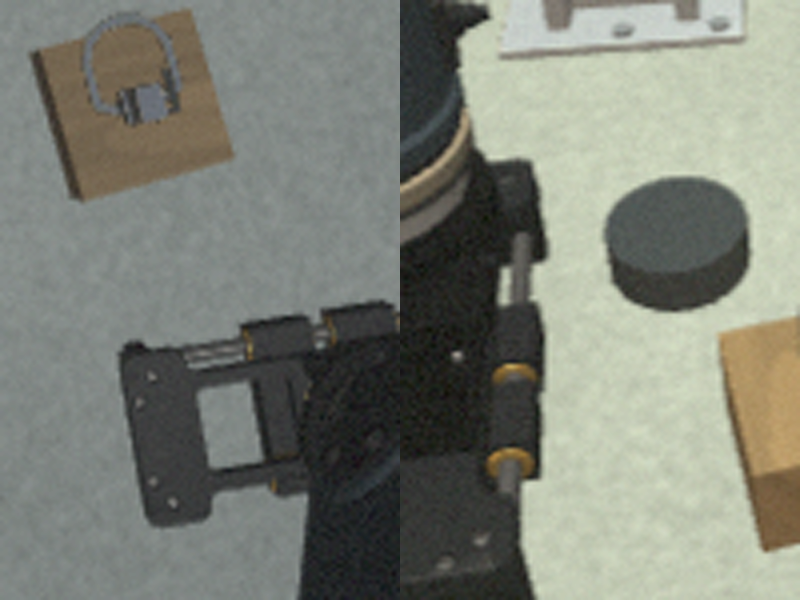

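The top view shows a fixed frame ±95 mm wide with carriers on rods, and no contact yet at a reading of 6 mm. I'll continue the guarded descent.

Request:
arm_command --delta_rot '[[0,0,0],[0,0,0],[0,0,0],[0,0,0],[0,0,0],[0,0,0]]' --delta_pos '[[0,0,0.002],[0,0,0.004],[0,0,0.006],[0,0,0.007],[0,0,0.008],[0,0,0.008]]' --gripper '[1,1,1,1,1,1]'

```text
time: 6.95
position: [0.4501, -0.1991, -0.0012]
tool_rot: [-0.077, 0.997, 0.0, -0.0]
ft_force: [0.6, 0.7, 0.9]
grip_width: 0.0006
grip_force: 0.0
```

Request:
arm_command --delta_rot '[[0,0,0],[0,0,0],[0,0,0],[0,0,0],[0,0,0],[0,0,0]]' --delta_pos '[[0,0,0.0015],[0,0,0.003],[0,0,0.0045],[0,0,0.006],[0,0,0.006],[0,0,0.006]]' --gripper '[1,1,1,1,1,1]'

```text
time: 7.45
position: [0.4501, -0.199, -0.0072]
tool_rot: [-0.077, 0.997, 0.0, -0.0]
ft_force: [0.6, -0.5, -0.8]
grip_width: 0.0003
grip_force: 0.0
```

Request:
arm_command --delta_rot '[[0,0,0],[0,0,0],[0,0,0],[0,0,0],[0,0,0],[0,0,0],[0,0,0]]' --delta_pos '[[0,0,0.002],[0,0,0.004],[0,0,0.006],[0,0,0.008],[0,0,0.01],[0,0,0.01],[0,0,0.01]]' --gripper '[1,1,1,1,1,1,1]'

```text
time: 8.03
position: [0.4501, -0.199, -0.0173]
tool_rot: [-0.077, 0.997, 0.0, -0.0]
ft_force: [0.4, 0.6, -0.6]
grip_width: 0.0008
grip_force: 0.0
```

```bash
python3 -c "
from h import *
goal((.45,-.2,.0),189)"
```

```text
t 8.03 pos [ 0.4501 -0.199  -0.0173] dpos [ 0.0002 -0.001  -0.0173] drot [ 0.02 -0.02 -0.14] F [ 0.4   0.63 -0.6 ] M [ 0.037 -0.029 -0.032] grip 0.0008 0.0 q6 -2.37
```

Request:
arm_command --delta_rot '[[0,0,0],[0,0,0],[0,0,0],[0,0,0],[0,0,0],[0,0,0]]' --delta_pos '[[0,0,0.0015],[0,0,0.003],[0,0,0.0045],[0,0,0.006],[0,0,0.006],[0,0,0.006]]' --gripper '[1,1,1,1,1,1]'

```text
time: 8.53
position: [0.4501, -0.199, -0.0232]
tool_rot: [-0.077, 0.997, 0.0, -0.0]
ft_force: [-0.3, 0.5, -0.4]
grip_width: 0.0004
grip_force: 0.0
```

Request:
arm_command --delta_rot '[[0,0,0],[0,0,0],[0,0,0],[0,0,0]]' --delta_pos '[[0,0,0.001],[0,0,0.002],[0,0,0.003],[0,0,0.003]]' --gripper '[1,1,1,1]'

```text
time: 8.87
position: [0.4501, -0.199, -0.0262]
tool_rot: [-0.077, 0.997, 0.0, -0.0]
ft_force: [0.2, 0.5, -0.5]
grip_width: 0.0004
grip_force: 0.0
```

Request:
arm_command --delta_rot '[[0,0,0],[0,0,0],[0,0,0],[0,0,0]]' --delta_pos '[[0,0,0.001],[0,0,0.002],[0,0,0.003],[0,0,0.003]]' --gripper '[1,1,1,1]'

```text
time: 9.2
position: [0.4501, -0.199, -0.0292]
tool_rot: [-0.077, 0.997, 0.0, -0.0]
ft_force: [-0.6, 0.2, 0.4]
grip_width: 0.0007
grip_force: 0.0
```

```bash
python3 -c "
from h import *
goal((.45,-.2,.0),189)
from rig import viewer
import cv2
s=viewer.camera('side');np.savez('side5.npz',**s)
cv2.imwrite('pics/c5.png',np.clip(1.5*cv2.resize(s['pixels'][150:400,100:420],None,fx=2.4,fy=2.4),0,255).astype(np.uint8))
"
```

```text
t 9.2 pos [ 0.4501 -0.199  -0.0292] dpos [ 0.0002 -0.0009 -0.0292] drot [ 0.01 -0.01 -0.14] F [-0.56  0.24  0.41] M [0.099 0.039 0.074] grip 0.0007 0.0 q6 -2.37
```

View pics/c5.png

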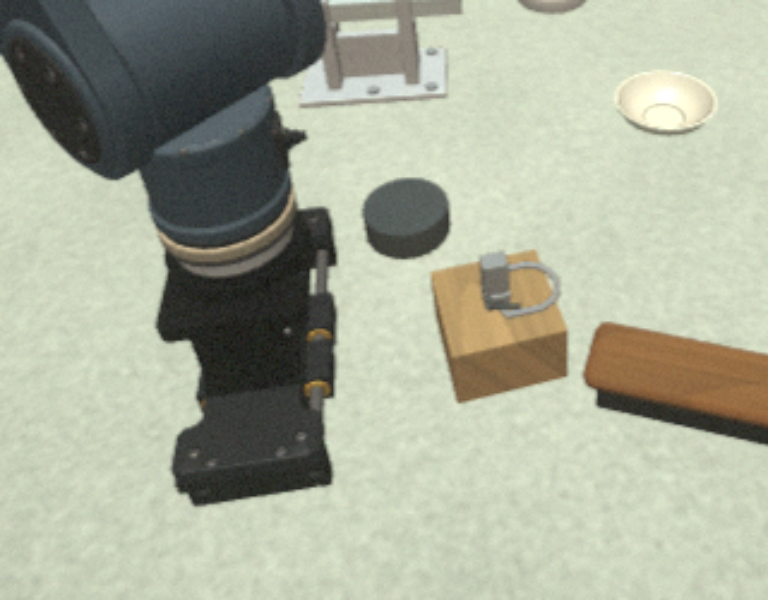

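```bash
python3 -c "
from h import *
s=cam('side')
o,d=ray(s,100+262/2.4,150+497/2.4)
print('body edge now',o+d*(-.294-o[1])/d[1])
o,d=ray(s,260+190/4,160+315/4)
print('body edge side3 (tcp .108)',o+d*(-.224-o[1])/d[1])
o,d=ray(s,220+350/4,180+140/4)
print('body edge side1 (tcp .140)',o+d*(-.218-o[1])/d[1])
for y in (-.16,-.175):
  o,d=ray(s,307,236.5);print('tip side1 at y',y,o+d*(y-o[1])/d[1])
for y in (-.143,-.158):
  o,d=ray(s,306.3,246.2);print('tip side3 at y',y,o+d*(y-o[1])/d[1])
"
```

```text
body edge now [ 0.46791221 -0.294       0.0878145 ]
body edge side3 (tcp .108) [ 0.59626879 -0.224       0.22127072]
body edge side1 (tcp .140) [ 0.59752536 -0.218       0.25288701]
tip side1 at y -0.16 [ 0.59181069 -0.16        0.16632001]
tip side1 at y -0.175 [ 0.59275353 -0.175       0.18005195]
tip side3 at y -0.143 [ 0.58879035 -0.143       0.13088179]
tip side3 at y -0.158 [ 0.58980641 -0.158       0.14535932]
```

Request:
arm_command --delta_rot '[[0,0,0],[0,0,0],[0,0,0],[0,0,0]]' --delta_pos '[[0,0,0.001],[0,0,0.002],[0,0,0.003],[0,0,0.003]]' --gripper '[1,1,1,1]'

```text
time: 9.58
position: [0.4501, -0.1991, -0.0322]
tool_rot: [-0.077, 0.997, 0.0, -0.0]
ft_force: [-0.1, 0.4, -1.0]
grip_width: 0.0004
grip_force: 0.0
```

Request:
arm_command --delta_rot '[[0,0,0],[0,0,0],[0,0,0]]' --delta_pos '[[0,0,0.001],[0,0,0.002],[0,0,0.002]]' --gripper '[1,1,1]'

```text
time: 9.83
position: [0.4502, -0.1991, -0.0341]
tool_rot: [-0.077, 0.997, 0.0, -0.0]
ft_force: [-0.0, -0.9, -0.4]
grip_width: 0.0004
grip_force: 0.0
```

Request:
arm_command --delta_rot '[[0,0,0],[0,0,0],[0,0,0]]' --delta_pos '[[0,0,0.001],[0,0,0.002],[0,0,0.002]]' --gripper '[1,1,1]'

```text
time: 10.08
position: [0.4502, -0.1991, -0.0343]
tool_rot: [-0.077, 0.997, -0.0, 0.0]
ft_force: [-1.2, 1.0, 16.6]
grip_width: 0.0003
grip_force: 8.6
```

Request:
arm_command --delta_rot '[[0,0,0],[0,0,0],[0,0,0]]' --delta_pos '[[0,0,0.001],[0,0,0.002],[0,0,0.002]]' --gripper '[1,1,1]'

```text
time: 10.33
position: [0.4503, -0.1992, -0.0343]
tool_rot: [-0.077, 0.997, -0.001, 0.001]
ft_force: [-3.6, 2.6, 35.0]
grip_width: 0.0006
grip_force: 17.3
```

Contact came at a reading of -34.3 mm, with the arm giving about 9 N/mm. So the real fingertip z is the reading plus 34.3 mm. I'll go back to the pin with that offset.

Request:
arm_command --delta_rot '[[0,0,0],[0,0,0],[0,0,0],[0,0,0],[0,0,0],[0,0,0],[0,0,0],[0,0,0],[0,0,0],[0,0,0],[0,0,0],[0,0,0]]' --delta_pos '[[0,0,-0.03],[0,0,-0.07],[0,0,-0.11],[0,0,-0.13],[-0.03,0.01,-0.13],[-0.07,0.025,-0.13],[-0.11,0.04,-0.13],[-0.144,0.048,-0.13],[-0.144,0.048,-0.13],[-0.144,0.048,-0.13],[-0.144,0.048,-0.13],[-0.144,0.048,-0.13]]' --gripper '[1,1,1,1,-0.3,-0.3,-0.3,-0.3,-0.3,-0.3,-0.3,-0.3]'

```text
time: 11.33
position: [0.5832, -0.1296, 0.0914]
tool_rot: [-0.077, 0.997, 0.0, -0.001]
ft_force: [-0.0, -0.2, -0.4]
grip_width: 0.0457
grip_force: 0.0
```

```bash
python3 -c "
from h import *
goal((.585,-.129,.0335),189)"
```

```text
t 11.33 pos [ 0.5832 -0.1296  0.0914] dpos [-0.002   0.0002  0.0579] drot [ 0.07 -0.13 -0.19] F [-0.02 -0.23 -0.41] M [ 0.025 -0.027 -0.   ] grip 0.0457 0.0 q6 -2.13
```

Request:
arm_command --delta_rot '[[0,0,0],[0,0,0],[0,0,0],[0,0,0],[0,0,0],[0,0,0],[0,0,0],[0,0,0]]' --delta_pos '[[-0.002,0,0.01],[-0.002,0,0.025],[-0.002,0,0.04],[-0.002,0,0.05],[-0.002,0,0.055],[-0.002,0,0.057],[-0.002,0,0.057],[-0.002,0,0.057]]' --gripper '[-0.3,-0.3,-0.3,-0.3,-0.3,-0.3,-0.3,-0.3]'

```text
time: 12.0
position: [0.5874, -0.1295, 0.0353]
tool_rot: [-0.077, 0.997, -0.0, 0.0]
ft_force: [-0.4, 0.2, 0.3]
grip_width: 0.0567
grip_force: 0.0
```

```bash
python3 -c "
from h import *
goal((.585,-.129,.0335),189)"
```

```text
t 12.0 pos [ 0.5874 -0.1295  0.0353] dpos [0.0023 0.0008 0.0018] drot [-0.02  0.04 -0.15] F [-0.4   0.18  0.33] M [0.036 0.003 0.009] grip 0.0567 0.0 q6 -2.13
```

Request:
arm_command --delta_rot '[[0,0,0],[0,0,0],[0,0,0],[0,0,0],[0,0,0],[0,0,0],[0,0,0],[0,0,0],[0,0,0]]' --delta_pos '[[0.002,0.0005,0.001],[0.002,0.0005,0.001],[0.002,0.0005,0.001],[0.002,0.0005,0.001],[0.002,0.0005,0.001],[0.002,0.0005,0.001],[0.002,0.0005,0.001],[0.002,0.0005,0.001],[0.002,0.0005,0.001]]' --gripper '[-0.3,0,0.3,0.6,0.8,1,1,1,1]' --grip_force 25

```text
time: 12.75
position: [0.585, -0.1289, 0.0339]
tool_rot: [-0.077, 0.997, 0.0, -0.0]
ft_force: [0.2, -0.2, -0.3]
grip_width: 0.0137
grip_force: 25.0
```

```bash
python3 -c "
from h import *
goal((.585,-.129,.08),189)"
```

```text
t 12.75 pos [ 0.585  -0.1289  0.0339] dpos [-0.     -0.0001 -0.0461] drot [ 0.01 -0.   -0.14] F [ 0.16 -0.19 -0.29] M [0.111 0.002 0.017] grip 0.0137 25.0 q6 -2.13
```

Tab gripped (13.7 mm, 25 N). Now lift.

Request:
arm_command --delta_rot '[[0,0,0],[0,0,0],[0,0,0],[0,0,0],[0,0,0],[0,0,0],[0,0,0],[0,0,0]]' --delta_pos '[[0,0,-0.005],[0,0,-0.015],[0,0,-0.03],[0,0,-0.05],[0,0,-0.08],[0,0,-0.11],[0,0,-0.11],[0,0,-0.11]]' --gripper '[1,1,1,1,1,1,1,1]'

```text
time: 13.42
position: [0.5866, -0.1296, 0.1468]
tool_rot: [-0.077, 0.997, -0.001, 0.003]
ft_force: [0.1, 0.4, -1.6]
grip_width: 0.0139
grip_force: 25.0
```

```bash
python3 -c "
from h import *
goal((.526,.2355,.144),184.6)"
```

```text
t 13.42 pos [ 0.5866 -0.1296  0.1468] dpos [0.0036 0.3701 0.0017] drot [-0.17  0.28  4.26] F [ 0.1   0.42 -1.63] M [0.017 0.011 0.012] grip 0.0139 25.0 q6 -2.13
```

Request:
arm_command --delta_rot '[[0,0,4.4],[0,0,4.4],[0,0,4.4],[0,0,4.4],[0,0,4.4],[0,0,4.4],[0,0,4.4],[0,0,4.4],[0,0,4.4],[0,0,4.4],[0,0,4.4],[0,0,4.4]]' --delta_pos '[[0.0,0.03,0],[0.0,0.06,0],[0.001,0.1,0],[0.002,0.14,0],[0.003,0.18,0],[0.003,0.22,0],[0.003,0.26,0],[0.003,0.3,0],[0.003,0.33,0],[0.003,0.355,0],[0.003,0.37,0],[0.003,0.37,0]]' --gripper '[1,1,1,1,1,1,1,1,1,1,1,1]'

```text
time: 14.42
position: [0.5228, 0.239, 0.1426]
tool_rot: [-0.041, 0.999, 0.0, -0.002]
ft_force: [-0.4, 0.0, -1.4]
grip_width: 0.0134
grip_force: 25.0
```

Request:
arm_command --delta_rot '[[0,0,0],[0,0,0],[0,0,0],[0,0,0],[0,0,0]]' --delta_pos '[[0,0,0],[0,0,0],[0,0,0],[0,0,0],[0,0,0]]' --gripper '[1,1,1,1,1]'

```text
time: 14.83
position: [0.5253, 0.2351, 0.1439]
tool_rot: [-0.038, 0.999, -0.0, -0.0]
ft_force: [0.0, 0.4, -1.7]
grip_width: 0.0136
grip_force: 25.0
```

```bash
python3 -c "
from h import *
goal((.5265,.2355,.116),184.6)
from rig import viewer
import cv2
s=viewer.camera('side');np.savez('side6.npz',**s);t=viewer.camera('top');np.savez('top6.npz',**t)
r=lambda im,k:cv2.resize(im,None,fx=k,fy=k,interpolation=cv2.INTER_CUBIC)
cv2.imwrite('pics/c6.png',np.clip(1.5*np.hstack([r(s['pixels'][90:190,220:320],6)[:,:400] if 0 else r(s['pixels'][110:170,255:315],7),r(t['pixels'][220:280,170:220],7)]),0,255).astype(np.uint8))
"
```

```text
t 14.83 pos [0.5253 0.2351 0.1439] dpos [-0.0012  0.0004  0.0279] drot [-0.01 -0.02 -0.24] F [ 0.02  0.39 -1.74] M [0.01  0.073 0.027] grip 0.0136 25.0 q6 -1.42
```

View pics/c6.png

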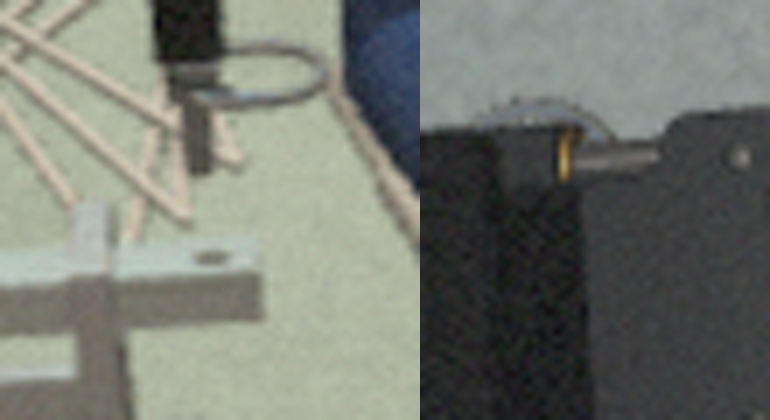

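The pin's tip is at crop (199,172) and the hole at (212,257), with the ring open and pointing out. I'll compare their x.

```bash
python3 -c "
from h import *
s=cam('side')
L=lambda x,y:(255+(x+.5)/7-.5,110+(y+.5)/7-.5)
for p in((186,140),(212,140),(188,172),(210,172)):
  o,d=ray(s,*L(*p));print(p,o+d*(.233-o[1])/d[1])
for p in((212,257),):
  print('hole',plane(s,*L(*p),.1))
print('end',plane(s,*L(262,241),.1),plane(s,*L(262,272),.1))
"
```

```text
(186, 140) [0.52172808 0.233      0.14512815]
(212, 140) [0.530399   0.233      0.14489843]
(188, 172) [0.52137996 0.233      0.13338209]
(210, 172) [0.52877728 0.233      0.13318533]
hole [0.52662663 0.23495433 0.1       ]
end [0.54329448 0.24575874 0.1       ] [0.54453618 0.22337505 0.1       ]
```

Request:
arm_command --delta_rot '[[0,0,-0.2],[0,0,-0.2],[0,0,-0.2],[0,0,-0.2],[0,0,-0.2],[0,0,-0.2],[0,0,-0.2],[0,0,-0.2]]' --delta_pos '[[-0.001,0.0,0.006],[-0.001,0.0,0.014],[-0.001,0.0,0.02],[-0.001,0.0,0.025],[-0.001,0.0,0.028],[-0.001,0.0,0.029],[-0.001,0.0,0.029],[-0.001,0.0,0.029]]' --gripper '[1,1,1,1,1,1,1,1]'

```text
time: 15.6
position: [0.5262, 0.2363, 0.115]
tool_rot: [-0.041, 0.999, 0.0, 0.0]
ft_force: [0.9, -0.6, -1.5]
grip_width: 0.0138
grip_force: 25.0
```

```bash
python3 -c "
from h import *
goal((.5265,.2355,.110),184.6)"
```

```text
t 15.6 pos [0.5262 0.2363 0.115 ] dpos [-0.0003 -0.0008  0.005 ] drot [0.   0.01 0.06] F [ 0.89 -0.56 -1.45] M [ 0.046 -0.034 -0.012] grip 0.0138 25.0 q6 -1.42
```

Request:
arm_command --delta_rot '[[0,0,0],[0,0,0],[0,0,0],[0,0,0],[0,0,0],[0,0,0]]' --delta_pos '[[-0.0005,-0.001,0.001],[-0.0005,-0.001,0.002],[-0.0005,-0.001,0.003],[-0.0005,-0.001,0.004],[-0.0005,-0.001,0.0045],[-0.0005,-0.001,0.0045]]' --gripper '[1,1,1,1,1,1]'

```text
time: 16.1
position: [0.5266, 0.2352, 0.1103]
tool_rot: [-0.041, 0.999, 0.0, -0.0]
ft_force: [-0.0, -0.2, -1.1]
grip_width: 0.0136
grip_force: 25.0
```

```bash
python3 -c "
from h import *
goal((.5265,.2355,.110),184.6)"
```

```text
t 16.1 pos [0.5266 0.2352 0.1103] dpos [0.     0.0003 0.0003] drot [ 0.   -0.01  0.06] F [-0.04 -0.18 -1.11] M [ 0.031  0.008 -0.014] grip 0.0136 25.0 q6 -1.43
```

Request:
arm_command --delta_rot '[[0,0,0],[0,0,0],[0,0,0],[0,0,0]]' --delta_pos '[[0,0,0.0007],[0,0,0.0014],[0,0,0.002],[0,0,0.002]]' --gripper '[1,1,1,1]'

```text
time: 16.43
position: [0.5265, 0.2352, 0.1083]
tool_rot: [-0.041, 0.999, -0.0, -0.0]
ft_force: [-0.1, -0.5, -1.4]
grip_width: 0.014
grip_force: 25.0
```

Request:
arm_command --delta_rot '[[0,0,0],[0,0,0],[0,0,0],[0,0,0]]' --delta_pos '[[0,0,0.0005],[0,0,0.001],[0,0,0.0015],[0,0,0.0015]]' --gripper '[1,1,1,1]'

```text
time: 16.77
position: [0.5266, 0.2352, 0.1068]
tool_rot: [-0.041, 0.999, 0.0, -0.0]
ft_force: [-0.1, -0.1, -1.0]
grip_width: 0.0142
grip_force: 25.0
```

The tip is 5 mm below the rail top with no contact force, so it is in the hole. Keep going down.

Request:
arm_command --delta_rot '[[0,0,0],[0,0,0],[0,0,0],[0,0,0],[0,0,0],[0,0,0]]' --delta_pos '[[0,0,0.0015],[0,0,0.003],[0,0,0.0045],[0,0,0.006],[0,0,0.0075],[0,0,0.0075]]' --gripper '[1,1,1,1,1,1]'

```text
time: 17.27
position: [0.5265, 0.2353, 0.0991]
tool_rot: [-0.041, 0.999, 0.0, -0.0]
ft_force: [0.6, -0.2, -1.4]
grip_width: 0.014
grip_force: 25.0
```

Request:
arm_command --delta_rot '[[0,0,0],[0,0,0],[0,0,0],[0,0,0],[0,0,0],[0,0,0]]' --delta_pos '[[0,0,0.0015],[0,0,0.003],[0,0,0.0045],[0,0,0.006],[0,0,0.0075],[0,0,0.0075]]' --gripper '[1,1,1,1,1,1]'

```text
time: 17.77
position: [0.5265, 0.2352, 0.0916]
tool_rot: [-0.041, 0.999, 0.0, -0.0]
ft_force: [-0.2, 0.5, -1.2]
grip_width: 0.014
grip_force: 25.0
```

Request:
arm_command --delta_rot '[[0,0,0],[0,0,0],[0,0,0],[0,0,0],[0,0,0],[0,0,0]]' --delta_pos '[[0,0,0.0015],[0,0,0.003],[0,0,0.0045],[0,0,0.006],[0,0,0.0065],[0,0,0.0065]]' --gripper '[1,1,1,1,1,1]'

```text
time: 18.27
position: [0.5265, 0.2352, 0.0852]
tool_rot: [-0.041, 0.999, -0.0, -0.0]
ft_force: [0.8, 0.9, -0.6]
grip_width: 0.0139
grip_force: 25.0
```

```bash
python3 -c "
from h import *
goal((.5265,.2355,.0839),184.6)"
```

```text
t 18.27 pos [0.5265 0.2352 0.0852] dpos [0.     0.0003 0.0013] drot [-0.   -0.02  0.06] F [ 0.76  0.91 -0.63] M [ 0.042 -0.016 -0.016] grip 0.0139 25.0 q6 -1.43
```

Request:
arm_command --delta_rot '[[0,0,0],[0,0,0],[0,0,0],[0,0,0]]' --delta_pos '[[0,0,0.0005],[0,0,0.001],[0,0,0.0015],[0,0,0.0015]]' --gripper '[1,1,1,1]'

```text
time: 18.6
position: [0.5267, 0.2352, 0.084]
tool_rot: [-0.041, 0.999, -0.0, 0.0]
ft_force: [-0.2, 0.4, -1.6]
grip_width: 0.0139
grip_force: 25.0
```

```bash
python3 -c "
from h import *
goal((.5265,.2355,.0839),184.6)"
```

```text
t 18.6 pos [0.5267 0.2352 0.084 ] dpos [0.0001 0.0003 0.0001] drot [-0.    0.    0.06] F [-0.21  0.44 -1.6 ] M [0.023 0.081 0.008] grip 0.0139 25.0 q6 -1.43
```

Request:
arm_command --delta_rot '[[0,0,0],[0,0,0],[0,0,0]]' --delta_pos '[[0,0,0.0005],[0,0,0.0008],[0,0,0.0008]]' --gripper '[1,1,1]'

```text
time: 18.85
position: [0.5267, 0.2353, 0.0839]
tool_rot: [-0.041, 0.999, -0.0, 0.0]
ft_force: [-1.6, 0.2, 5.0]
grip_width: 0.0137
grip_force: 25.0
```

Request:
arm_command --delta_rot '[[0,0,0],[0,0,0],[0,0,0]]' --delta_pos '[[0,0,0.0005],[0,0,0.0005],[0,0,0.0005]]' --gripper '[1,1,1]'

```text
time: 19.1
position: [0.5267, 0.2353, 0.0838]
tool_rot: [-0.041, 0.999, 0.0, 0.0]
ft_force: [-2.3, -1.0, 8.7]
grip_width: 0.0138
grip_force: 25.0
```

The head has seated on the rail at 84 mm, as predicted. I'll take the load off, open the fingers and lift clear.

Request:
arm_command --delta_rot '[[0,0,0],[0,0,0],[0,0,0],[0,0,0],[0,0,0]]' --delta_pos '[[0,0,-0.001],[0,0,-0.001],[0,0,-0.001],[0,0,-0.001],[0,0,-0.001]]' --gripper '[1,0.5,0.2,0.0,0.0]'

```text
time: 19.52
position: [0.5266, 0.2352, 0.0834]
tool_rot: [-0.041, 0.999, -0.0, -0.0]
ft_force: [-0.2, -0.7, 0.5]
grip_width: 0.033
grip_force: 0.0
```

Request:
arm_command --delta_rot '[[0,0,0],[0,0,0],[0,0,0],[0,0,0],[0,0,0],[0,0,0],[0,0,0],[0,0,0],[0,0,0],[0,0,0],[0,0,0],[0,0,0]]' --delta_pos '[[0,0,-0.003],[0,0,-0.012],[0,0,-0.03],[0,0,-0.05],[0,0,-0.05],[-0.02,0,-0.05],[-0.038,0,-0.05],[-0.038,0,-0.05],[-0.038,0,-0.05],[-0.038,0,-0.05],[-0.038,0,-0.05],[-0.038,0,-0.05]]' --gripper '[0,0,0,0,0,0,0.5,1,1,1,1,1]'

```text
time: 20.52
position: [0.5633, 0.2383, 0.1334]
tool_rot: [-0.041, 0.999, -0.0, -0.001]
ft_force: [-0.7, -0.2, -0.2]
grip_width: 0.0117
grip_force: 0.0
```

```bash
python3 -c "
from h import *
goal((.5267+.0369,.2353+.003,.082),184.6)
from rig import viewer
import cv2
s=viewer.camera('side');np.savez('side7.npz',**s);t=viewer.camera('top');np.savez('top7.npz',**t)
r=lambda im,k:cv2.resize(im,None,fx=k,fy=k,interpolation=cv2.INTER_CUBIC)
cv2.imwrite('pics/c7.png',np.clip(1.5*np.hstack([r(s['pixels'][100:170,255:325],6),r(t['pixels'][220:290,170:230],6)]),0,255).astype(np.uint8))
"
```

```text
t 20.52 pos [0.5633 0.2383 0.1334] dpos [-0.0004  0.      0.0514] drot [-0.01 -0.09  0.07] F [-0.68 -0.23 -0.17] M [ 0.075 -0.006  0.075] grip 0.0117 0.0 q6 -1.43
```

View pics/c7.png

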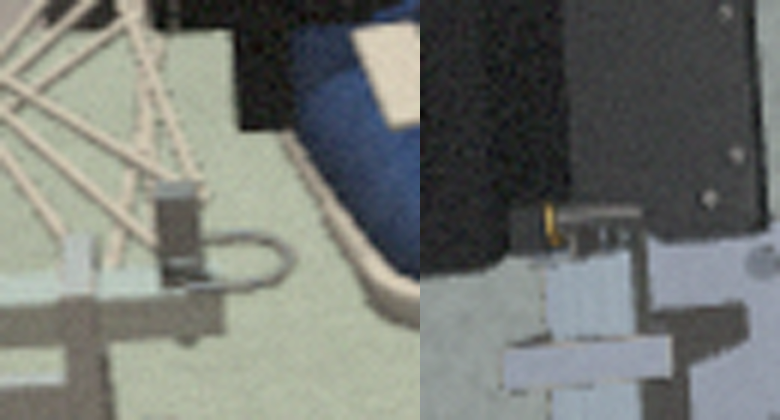

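The pin is fully down: its tip shows below the rail at (190,340), the ring is still open, and the closed fingers are above the loop. Now press the loop down.

Request:
arm_command --delta_rot '[[0,0,0],[0,0,0],[0,0,0],[0,0,0],[0,0,0],[0,0,0],[0,0,0],[0,0,0],[0,0,0],[0,0,0]]' --delta_pos '[[0,0,0.01],[0,0,0.03],[0,0,0.045],[0,0,0.052],[0,0,0.055],[0,0,0.058],[0,0,0.06],[0,0,0.062],[0,0,0.063],[0,0,0.063]]' --gripper '[1,1,1,1,1,1,1,1,1,1]'

```text
time: 21.45
position: [0.5659, 0.2386, 0.0717]
tool_rot: [-0.041, 0.999, 0.0, 0.002]
ft_force: [1.4, -0.3, 3.5]
grip_width: 0.0005
grip_force: 1.4
```

Request:
arm_command --delta_rot '[[0,0,0],[0,0,0],[0,0,0],[0,0,0],[0,0,0],[0,0,0]]' --delta_pos '[[0,0,0.002],[0,0,0.004],[0,0,0.006],[0,0,0.008],[0,0,0.01],[0,0,0.01]]' --gripper '[1,1,1,1,1,1]'

```text
time: 21.95
position: [0.5639, 0.2382, 0.0599]
tool_rot: [-0.041, 0.999, -0.0, -0.001]
ft_force: [0.8, 0.7, 3.6]
grip_width: 0.0003
grip_force: 1.3
```

```bash
python3 -c "
from h import *
goal((.5267+.0369,.2353+.003,.045),184.6)"
```

```text
t 21.95 pos [0.5639 0.2382 0.0599] dpos [0.0003 0.0001 0.0149] drot [-0.01 -0.07  0.06] F [0.79 0.67 3.59] M [ 0.028 -0.073  0.027] grip 0.0003 1.3 q6 -1.43
```

Contact at about 3.6 N, and the ring is moving. Continue past the snap point.

Request:
arm_command --delta_rot '[[0,0,0],[0,0,0],[0,0,0],[0,0,0],[0,0,0],[0,0,0]]' --delta_pos '[[0,0,0.002],[0,0,0.004],[0,0,0.006],[0,0,0.008],[0,0,0.01],[0,0,0.01]]' --gripper '[1,1,1,1,1,1]'

```text
time: 22.45
position: [0.5633, 0.2381, 0.0499]
tool_rot: [-0.041, 0.999, -0.0, -0.001]
ft_force: [-2.3, -1.1, 3.8]
grip_width: 0.0003
grip_force: 1.6
```

Request:
arm_command --delta_rot '[[0,0,0],[0,0,0],[0,0,0],[0,0,0],[0,0,0],[0,0,0]]' --delta_pos '[[0,0,0.002],[0,0,0.004],[0,0,0.006],[0,0,0.006],[0,0,0.006],[0,0,0.006]]' --gripper '[1,1,1,1,1,1]'

```text
time: 22.95
position: [0.5654, 0.2384, 0.0446]
tool_rot: [-0.041, 0.999, 0.0, 0.001]
ft_force: [-0.7, -0.0, 1.0]
grip_width: 0.0002
grip_force: 0.8
```

```bash
python3 -c "
from h import *
goal((.5267+.0369,.2353+.003,.045),184.6)
from rig import viewer
import cv2
s=viewer.camera('side')
cv2.imwrite('pics/c8.png',np.clip(1.5*cv2.resize(s['pixels'][110:180,255:325],None,fx=8,fy=8,interpolation=cv2.INTER_CUBIC),0,255).astype(np.uint8))
"
```

```text
t 22.95 pos [0.5654 0.2384 0.0446] dpos [ 0.0018  0.     -0.0004] drot [0.01 0.11 0.06] F [-0.72 -0.01  1.02] M [-0.025  0.186 -0.015] grip 0.0002 0.8 q6 -1.43
```

Request:
arm_command --delta_rot '[[0,0,0],[0,0,0],[0,0,0],[0,0,0],[0,0,0]]' --delta_pos '[[0,0,0.001],[0,0,0.002],[0,0,0.003],[0,0,0.004],[0,0,0.004]]' --gripper '[1,1,1,1,1]'

```text
time: 23.42
position: [0.5655, 0.2385, 0.0403]
tool_rot: [-0.041, 0.999, 0.0, 0.001]
ft_force: [-0.6, -0.1, 1.2]
grip_width: 0.0001
grip_force: 0.0
```

```bash
python3 -c "
from h import *
goal((.5267+.0369,.2353+.003,.045),184.6)"
```

```text
t 23.42 pos [0.5655 0.2385 0.0403] dpos [ 0.0019 -0.     -0.0047] drot [0.01 0.12 0.06] F [-0.56 -0.1   1.25] M [-0.029 -0.013  0.027] grip 0.0001 0.0 q6 -1.43
```

Request:
arm_command --delta_rot '[[0,0,0],[0,0,0],[0,0,0],[0,0,0],[0,0,0],[0,0,0],[0,0,0],[0,0,0],[0,0,0]]' --delta_pos '[[-0.001,0,-0.01],[-0.001,0,-0.03],[-0.001,0,-0.06],[-0.001,0,-0.09],[-0.001,0,-0.13],[-0.001,0,-0.16],[-0.001,0,-0.16],[-0.001,0,-0.16],[-0.001,0,-0.16]]' --gripper '[1,1,1,1,1,1,1,1,1]'

```text
time: 24.17
position: [0.5653, 0.2383, 0.2007]
tool_rot: [-0.041, 0.999, 0.0, 0.0]
ft_force: [-0.6, -0.2, 0.3]
grip_width: 0.0003
grip_force: 0.0
```

```bash
python3 -c "
from h import *
goal((.5267+.0369,.2353+.003,.2),184.6)
from rig import viewer
import cv2
s=viewer.camera('side');np.savez('side8.npz',**s)
a=np.array([np.cos(np.radians(4.6)),np.sin(np.radians(4.6)),0]);p=np.array([.5267,.2353,.1])
print('open loop px',proj(s,p+.044*a+[0,0,.007]),'shut loop px',proj(s,p-[0,0,.037]),'tip',proj(s,p-[0,0,.028]))
g=lambda f:np.load(f)['pixels'][138:176,270:312].mean(2)
A=g('side7.npz');B=g('side8.npz')
for r in range(38): print(138+r,''.join('#' if v<85 else '+' if v<100 else '.' for v in A[r]),''.join('#' if v<85 else '+' if v<100 else '.' for v in B[r]))
"
```

```text
t 24.17 pos [0.5653 0.2383 0.2007] dpos [0.0017 0.0001 0.0007] drot [0.   0.01 0.06] F [-0.63 -0.2   0.25] M [0.042 0.021 0.034] grip 0.0003 0.0 q6 -1.44
open loop px (np.float64(302.9362200728568), np.float64(142.50014481403437)) shut loop px (np.float64(286.1041995724348), np.float64(159.49785808070507)) tip (np.float64(285.8161955737993), np.float64(156.32749141414808))
138 ......#...+########....................+#+ ......#....########+...................+#+
139 ......#+...########+++######+++........+## ......++...########+...................+##
140 .+......+..#############++++###+........+# .+......+..+#######+....................+#
141 ++.......+#########+..........+#++.......+ ++........+########+.....................+
142 ++........+########+...........+++.......+ ++.........########+.....................+
143 ++.........###++###+............+++....... +#.........+##+####+......................
144 ++.........########.............++........ ++..........#######+......................
145 ...........+########...........+#+........ ...........+#######+......................
146 
[... 1995 characters left out ...]
........................... ####+.....................................
169 ####+..................................... ####+.....................................
170 ####+....++............................... ####+....++...............................
171 #####...+++#.............................. ####+...++##..............................
172 #####...###+.............................. #####...###+..............................
173 #####..................................... #####.....................................
174 #####..................................... #####.....................................
175 #####..................................... #####.....................................
```

The ring now hangs straight down below the pin's tip (columns 285–287 to row 161, predicted shut loop at (286,159.5)), and the open outline has gone. The gripper is well clear.

```bash
python3 -c "
from rig import robot
print(robot.hand_in())"
```

```text
the job is handed in; nothing more can be done
None
```

The linchpin is fully down through the rail's hole with its head on the rail, and the ring has snapped shut below the pin's tip; I handed the job in at about 24 s with the gripper clear of everything.

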